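Mesh a cast tap-handle top onto the splined mandrel of a trimming turntable

TASK

Take the white fish-tail casting with the teal collar off the blue board and push its splined bore gently down over the splined mandrel on the grey stand, rocking it round until the teeth mesh and it sits fully home on the steel flange. Once it is home, use it to turn the turntable clockwise (seen from above) to its stop, then let go, leaving the casting fully home and the turntable at the stop. Do not force it, and leave the other castings, the clear cup and the green roll where they are.

Things in the scene. Friction and masses are not known exactly. Their poses are not given: they have to be found in the camera images.
- casting: white casting to load, upright on the blue board, one of three. Origin: centre of its underside, z up. Teal collar 60 mm in diameter, 46 tall, white fish-tail above; 102 tall, about 0.22 kg. Bore open below, 39 mm wide, 40 deep, with six inward teeth 60 degrees apart (one towards +x), 6.5 wide, 22 long from the mouth, tips on a 27.4 mm circle. Any of six turns meshes
- grip (a point): point to pinch on the casting's fish-tail, 71 mm above its underside, on its axis, axes as the casting's. The tail is flat-sided, 22 mm thick along y (pinch across y), 34 mm wide along x from 46 to 86 mm, then two lobes up to about 50 mm wide and 102 mm high
- seat (a point): centre of the top of the steel flange (68 mm in diameter) where the casting's underside must rest, on the axis of turntable and mandrel, 48 mm above the bench; axes of the stand. Six brass outward teeth rise 22 mm from it, 60 degrees apart, 6 mm wide, 36 mm over the tips. Unmeshed teeth hold the casting's underside 22 mm above this point. Meshed play: about 4 degrees and 1 mm each way
- tip (a point): top of the steel mandrel, 36 mm above the flange; axes of the stand, not of the teeth. Its 25 mm plain core stands 6 mm above the teeth and ends in an 8 mm cone narrowing to 14 mm, which centres the bore. The mandrel is clamped fast in the turntable at a different turn each time: the turn of its teeth is NOT measured and must be found by feel (up to 60 degrees of search)
- turntable (a joint): turn of the aluminium turntable (100 mm disc, red pointer, carries the mandrel) about the vertical, rad: grows clockwise seen from above from 0 to its firm stop at 0.9, starts between 0 and 0.3. Stiff (about 0.15 N m), stays where left. Rubbing of tooth ends hardly turns it, meshed teeth do; the stop shows as a rise of the turning moment. Push the casting home before turning
- stand: grey base 130 x 130 x 20 mm fixed to the bench, carrying turntable and mandrel. Origin at the centre of its underside, on the turntable's axis. Everything on it is less than 40 mm high except the mandrel
- board: fixed blue board 150 x 380 x 18 mm on which the three castings stand about 110 mm apart. Origin at the centre of its underside; long side along its y
- cast_b: white casting to leave where it stands on the board: square foot 44 x 44 x 28, round collar 60 in diameter above it, fish-tail on top (22 thick along its y), about 107 tall in all; no teal. Origin at the centre of its underside
- cast_c: white casting to leave where it stands on the board: square foot 44 x 44 x 28, round collar 60 in diameter above it, fish-tail on top (22 thick along its y), about 107 tall in all; no teal. Origin at the centre of its underside
- cup: clear plastic cup, 80 mm wide, 110 tall; leave it. Origin at the centre of its underside
- tape: lime-green roll, 100 mm across, 24 tall; leave it. Origin at the centre of its underside
Not all that is in view belongs to the job. What is shaped like the casting but brown is not meant. What is shaped like the stand but purple is not meant.

How it is judged:
On the way:
1. the casting is fully home on the flange, teeth meshed, before the turntable has reached its stop (z of casting in the frame of seat between -0.003 and 0.003 m and horizontal distance between casting and seat below 0.004 m and angle between casting's own z axis and vertical below 0.06 rad and value of joint turntable below 0.8 rad), for 0.1 s.
At the end, for the whole second after the job is handed in: the casting stands upright (within 0.06 rad) and centred (within 4 mm) on the mandrel with its underside within 3 mm of the flange, the turntable is at its stop (joint above 0.82 of 0.9), and the casting is released and at rest (z of casting in the frame of seat between -0.003 and 0.003 m and horizontal distance between casting and seat below 0.004 m and angle between casting's own z axis and vertical below 0.06 rad and value of joint turntable above 0.82 rad and linear speed of casting below 0.01 m/s and angular speed of casting below 0.05 rad/s); the robot touches nothing.
It fails at once if the casting is pressed against the mandrel with more than 40 N before it is home (still over 5 mm above the flange) (contact force between casting and stand above 40 N and z of casting in the frame of seat above 0.005 m).
It fails at once if the casting is pressed or wrenched against the mandrel, flange or stop with more than 100 N (contact force between casting and stand above 100 N).
It fails at once if another casting, the cup or the roll is moved more than 25 mm (distance of any of cast_b, cast_c, cup, tape from where it was at the start of the episode above 0.025 m).
It fails at once if another casting is tipped over (angle between any of cast_b, cast_c's own z axis and vertical above 0.35 rad).
It also fails if it takes over 72 s, if anything falls off the work surface, if the arm or the gripper's body presses on something with over 40 N, if the wrist force passes 120 N, or if a joint passes its speed limit or range.

ROBOT

A 6-joint arm with a two-finger parallel gripper is mounted at the origin on the work surface. World frame = base frame: x ahead of the robot, y to its left, z up, the work surface at z = 0. Lengths are in m, angles in rad, forces in N, time in s.
With the tool pointing down it reaches from about 0.35 to 0.775 m from the base axis. Payload 5.5 kg.
Tool frame: the origin (TCP) lies at the very end of the fingers, on their centre line; the grasp point (between the pads) lies 19 mm behind it; z points along the fingers, y is the direction in which the jaws open and shut (so a half turn about z gives the same grasp; the last joint's range is limited). The gripper opens to 85 mm and grips with 20 to 120 N. Pads are 22 mm wide; open, the fingers measure 114 mm over their backs; the gripper's body (76 mm by 85 mm) begins 54 mm behind the grasp point. The pads swing forward as they close: fully open they stand 13 mm farther back than shut.
Start: joints at [-1.343, 0.313, 0.046, 1.304, 0, 1.431], TCP at [0.207, -0.537, 0.231] pointing down, gripper open.
Joint ranges: [-2.76, 2.76], [-0.86, 1.69], [-1.03, 1.26], [-2.2, 2.34], [-1.47, 1.5], [-3.14, 3.14]. Speed limits (rad/s): [2.57, 2.57, 3.14, 3.14, 3.14, 3.14].

INTERFACE

Orientations are given as a unit quaternion [w, x, y, z].
In Python, from workcell import get_state, imaging, env, spotter gives the robot as it stands.
- The arm moves only by the tool play_rows, never from a script. Its argument "moves" is a list of rows, each an object with "claw": the finger opening in cm, from 0 to 8.54; "delta_pos": the shift along the tool's x, y, z in cm, a list of three; "twist": the turn about the tool's z in degrees. A call has 1 to 12 rows; each row is the pose to reach, as a shift and turn from the pose commanded when the call began, along the tool's axes at that moment; what a row does not reach only later rows make up. A row lasts 1/8 s, in which the tool goes at most 62.5 mm and 10.7 degrees, less where a joint would pass 70% of its speed; a pose out of reach is approached as far as the arm can. A call with a gripper value outside its range is refused whole. The fingers move at their own pace and stop on an object; "force" is the grip in N (left out, the last holds). Time passes only in rows, so rows that repeat a pose let the fingers close. It gives the time, the measured TCP pose, the force and the opening at its end, in the units of the state.
- get_state(): the state, without advancing time (a new reading comes with each control period).
- imaging.read_camera(name): name is "scene" or "top"; returns the picture (420x560x3 uint8, red, green, blue); there is no depth.
- imaging.camera_info(name): a dict with "fx", "fy", "cx", "cy" (pixels), "world_to_cam" (4x4, takes a point from world to camera coordinates). Camera axes: x right, y down, z forward; pixel columns grow to the right and rows downward; lengths in m; the calibration is good to about 2 mm. A picture is of the moment at which its call begins. camera_info takes no time and is no camera call.
- env.hand_in(): hands the job in, once; it reports no verdict.
Trained networks look in the newest picture that a camera, given by its name, has taken for a name from the list of things; names that differ only in an ending like _2 or _b are one class to them, and where a whole thing is asked for, a point or a joint stands for the part that bears it (a point fixed in the world has none). Each returns a list of dicts, best first, with "conf" (0 to 1); they miss things now and then, are a little off and sometimes report something else, mostly with a low value. They report only what shows in the picture. A call takes as long as a camera call. They do not tell look-alikes from the thing itself.
- spotter.spot_in(camera, query): "extent" ([left, top, right, bottom] in pixels, round what is visible of it).
The state is a dict: "clock": time; "joint_pos": joint angles; "qvel": joint speeds; "tau": joint torques, N m; "tcp_pos": TCP position; "orientation": TCP orientation; "wrist_force": force on the tool from outside, world axes, zero at the start; "ft_torque": the same for the moment, N m; "finger_gap": finger opening in m.
Only numpy, scipy, OpenCV 4.12 (cv2) and the standard library are available. Lean on these libraries where they do the work, as an engineer would, in place of code of your own. Each camera call takes 0.05 s, during which the arm holds its last target. There are 200 camera calls.

## Working session

There is one attempt and no reset: what is moved stays moved. The work goes in short steps, Python scripts to look and compute and a tool call to move; the robot and the scene stay as the last step left them, time stands still between calls to the robot, and variables do not carry over. Pictures are saved under pics/ and viewed, about 8 in all and at most 12, crops included, and the job is handed in when it is done.

Besides the shell and the picture viewer there is one more tool, called after "Call:" as name([rows], argument=value, ...), one row to a line, values as JSON. play_rows: Moves the arm, as the interface text tells. Its arguments: {"type":"object","properties":{"moves":{"type":"array"},"force":{"type":"number"}},"required":["moves"]}

```bash
mkdir -p pics; ls; python3 - <<'E'
from workcell import get_state, imaging, env, spotter
import cv2,numpy as np
for c in("scene","top"):
    im=imaging.read_camera(c); cv2.imwrite(f"pics/{c}0.png",im[:,:,::-1])
    i=imaging.camera_info(c); print(c,i["fx"],i["fy"],i["cx"],i["cy"],np.round(i["world_to_cam"],4).tolist())
    for q in("casting","stand","cast_b","board","cup","tape"):
        print(q,[(round(d["conf"],2),np.round(d["extent"]).tolist()) for d in spotter.spot_in(c,q)][:4])
print({k:np.round(v,3).tolist() for k,v in get_state().items()})
E
```

```text
pics
scene 534.4295399581907 534.4295399581907 282.7929727374474 208.37663441949596 [[-0.1267, 0.9919, 0.003, 0.0619], [0.8452, 0.1095, -0.523, -0.3879], [-0.5191, -0.0637, -0.8523, 1.9861], [0.0, 0.0, 0.0, 1.0]]
casting [(0.81, [428.0, 222.0, 449.0, 250.0]), (0.61, [193.0, 206.0, 241.0, 249.0]), (0.59, [374.0, 220.0, 395.0, 253.0])]
stand [(0.86, [198.0, 209.0, 241.0, 247.0]), (0.62, [219.0, 156.0, 260.0, 192.0])]
cast_b [(0.91, [342.0, 213.0, 362.0, 246.0]), (0.6, [304.0, 204.0, 326.0, 232.0])]
board [(0.87, [283.0, 202.0, 413.0, 274.0]), (0.48, [373.0, 224.0, 395.0, 253.0])]
cup [(0.89, [244.0, 252.0, 274.0, 285.0])]
tape [(0.8, [124.0, 190.0, 156.0, 217.0]), (0.42, [374.0, 220.0, 397.0, 254.0])]
top 462.94233609328097 462.94233609328097 277.3959589189311 212.75870951716047 [[0.0265, -0.9996, 0.0039, -0.0142], [-0.9949, -0.0267, -0.0971, 0.5361], [0.0972, -0.0013, -0.9953, 1.2515], [0.0, 0.0, 0.0, 1.0]]
casting [(0.96, [145.0, 188.0, 170.0, 214.0]), (0.84, [90.0, 199.0, 112.0, 225.0]), (0.52, [228.0, 203.0, 254.0, 226.0])]
stand [(0.96, [315.0, 257.0, 365.0, 306.0]), (0.63, [319.0, 176.0, 380.0, 236.0])]
cast_b [(0.95, [187.0, 191.0, 209.0, 218.0]), (0.88, [228.0, 205.0, 251.0, 228.0]), (0.36, [323.0, 177.0, 380.0, 234.0])]
board [(0.96, [130.0, 175.0, 275.0, 250.0]), (0.45, [148.0, 190.0, 172.0, 211.0])]
cup [(0.7, [282.0, 129.0, 309.0, 166.0])]
tape [(0.58, [426.0, 209.0, 464.0, 248.0])]
{'clock': 0.7, 'joint_pos': [-1.343, 0.313, 0.046, 1.304, -0.0, 1.431], 'qvel': [-0.001, 0.0, -0.0, -0.001, 0.001, 0.001], 'tau': [0.0, -48.029, 29.875, 0.0, 0.0, 0.0], 'tcp_pos': [0.207, -0.537, 0.231], 'orientation': [0.0, 0.983, 0.183, -0.0], 'wrist_force': [-0.559, -0.281, -0.218], 'ft_torque': [0.044, -0.022, 0.122], 'finger_gap': 0.085}
```

View pics/scene0.png

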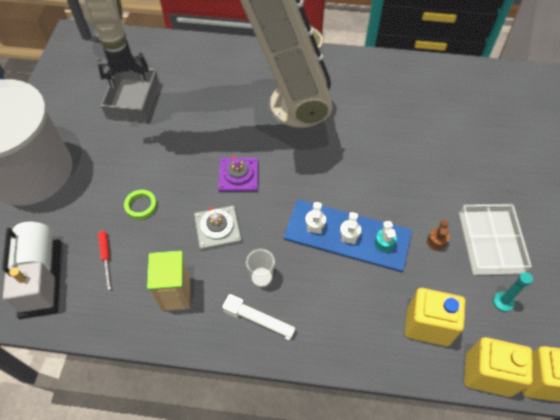

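View pics/top0.png

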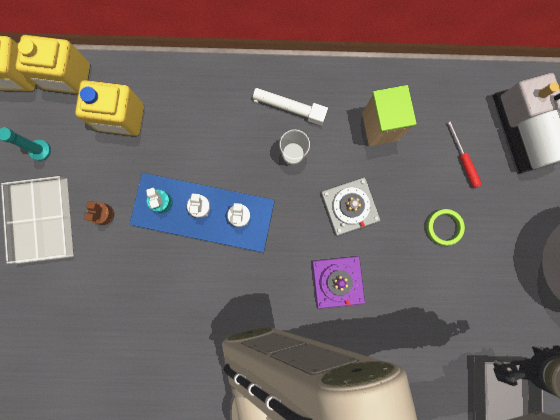

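Scene view: the teal casting is at about (386,236) and the grey stand at about (217,226). Top view: casting at (158,199), stand at (351,206), with the brown and purple look-alikes to be avoided.

```bash
cat > h.py <<'E'
import numpy as np,cv2
from workcell import get_state, imaging, env, spotter
def cam(c):
    i=imaging.camera_info(c); return np.array([[i["fx"],0,i["cx"]],[0,i["fy"],i["cy"]],[0,0,1]]),np.array(i["world_to_cam"])
def proj(c,P):
    K,T=cam(c); P=np.atleast_2d(P); q=(T[:3,:3]@P.T+T[:3,3:]); q=K@q; return (q[:2]/q[2]).T
def at(c,uv,z):
    K,T=cam(c); R=T[:3,:3]; o=-R.T@T[:3,3]; d=R.T@np.linalg.inv(K)@[uv[0],uv[1],1]; return o+d*(z-o[2])/d[2]
def crop(im,x0,y0,w,h,s): return cv2.resize(im[y0:y0+h,x0:x0+w],None,fx=s,fy=s,interpolation=cv2.INTER_CUBIC)
def st():
    s=get_state(); print({k:np.round(v,4).tolist() for k,v in s.items() if k not in("qvel","tau")})
E
python3 - <<'E'
from h import *
t=cv2.imread("pics/top0.png");s=cv2.imread("pics/scene0.png")
a=np.hstack([crop(t,133,174,50,50,8),crop(s,361,208,50,50,8)])
b=np.hstack([crop(t,318,172,66,66,6),crop(s,187,196,66,66,6)])
a=cv2.resize(a,(b.shape[1],396)); 
cv2.imwrite("pics/c1.png",cv2.resize(np.vstack([a,b]),None,fx=.75,fy=.75))
for nm,im in(("top",t),("scene",s)):
    hsv=cv2.cvtColor(im,cv2.COLOR_BGR2HSV)
    m=cv2.inRange(hsv,(78,90,60),(98,255,255)); n,l,stt,ce=cv2.connectedComponentsWithStats(m)
    for k in range(1,n):
        if stt[k,4]>40: print(nm,stt[k].tolist(),ce[k].round(1).tolist(), at(nm,ce[k],.064).round(3).tolist())
print("casting top",at("top",(158,199),.1),"stand",at("top",(351,206),.03),at("scene",(217,226),.03))
E
```

```text
top [0, 127, 51, 34, 743] [26.6, 143.9] [0.702, 0.685, 0.064]
top [146, 189, 26, 24, 273] [161.8, 201.8] [0.554, 0.311, 0.064]
scene [366, 0, 18, 47, 481] [374.1, 22.0] [-0.413, 0.251, 0.064]
scene [481, 0, 33, 57, 474] [496.7, 26.6] [-0.449, 0.734, 0.064]
scene [375, 229, 22, 23, 269] [383.9, 242.3] [0.578, 0.318, 0.064]
scene [493, 272, 40, 40, 648] [511.4, 292.8] [0.695, 0.685, 0.064]
casting top [0.5567354  0.31194863 0.1       ] stand [ 0.56008647 -0.20230161  0.03      ] [ 0.56866405 -0.19811828  0.03      ]
```

View pics/c1.png

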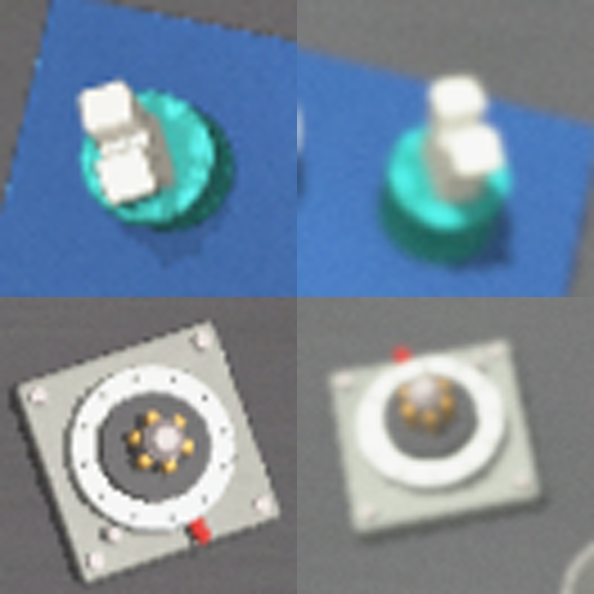

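The crops clearly show the teal collar with its two tail lobes, and the mandrel with its six brass teeth. I'll fit models to both.

```bash
cat > fit.py <<'E'
from h import *
from scipy.optimize import minimize
S=8
def box(x0,x1,y0,y1,z0,z1): return np.array([[x,y,z] for x in(x0,x1) for y in(y0,y1) for z in(z0,z1)])
th=np.linspace(0,2*np.pi,48)
def cyl(r,z0,z1): return np.vstack([np.c_[r*np.cos(th),r*np.sin(th),0*th+z] for z in(z0,z1)])
TAIL=[box(-.017,.017,-.011,.011,.046,.086),box(.005,.025,-.011,.011,.084,.102),box(-.025,-.005,-.011,.011,.084,.102)]
def render(c,parts,p,z,org,w):
    m=np.zeros((w*S,w*S),np.uint8); R=np.array([[np.cos(p[2]),-np.sin(p[2])],[np.sin(p[2]),np.cos(p[2])]])
    for q in parts:
        P=np.c_[q[:,:2]@R.T+p[:2],q[:,2]+z]; uv=(proj(c,P)-org+.5)*S
        cv2.fillConvexPoly(m,cv2.convexHull(np.round(uv*16).astype(np.int32)),255,shift=4)
    return cv2.resize(m,(w,w),interpolation=cv2.INTER_AREA)/255.
def cost(p,data,z):
    e=0
    for c,tail,allm,org in data:
        w=tail.shape[0]; r=render(c,TAIL,p,z,org,w); a=np.maximum(r,render(c,[cyl(.03,0,.046)],p,z,org,w))
        e+=((r-tail)**2).sum()+((a-allm)**2).sum()
    return e
if __name__=="__main__":
    data=[]
    for c,org in(("top",(133,174)),("scene",(361,208))):
        im=cv2.imread(f"pics/{c}0.png")[org[1]:org[1]+50,org[0]:org[0]+50]; h=cv2.cvtColor(im,cv2.COLOR_BGR2HSV)
        white=((h[...,1]<70)&(h[...,2]>105)).astype(np.uint8)
        teal=cv2.inRange(h,(76,100,60),(98,255,255))//255
        k=lambda m:(lambda n,l,s,ce:(l==1+np.argmax(s[1:,4])).astype(float))(*cv2.connectedComponentsWithStats(m))
        if c=="top": white[:5]=0; 
        white=white*(cv2.dilate(teal,np.ones((9,9)))); tw=k(white); data.append((c,tw,np.maximum(tw,k(teal)),np.array(org)))
        print(c,tw.sum(),teal.sum())
    for d in(data,data[:1],data[1:]):
        best=min((minimize(cost,[.556,.309,y],args=(d,.018),method="Nelder-Mead",options=dict(initial_simplex=[[.556,.309,y],[.566,.309,y],[.556,.319,y],[.556,.309,y+.25]],xatol=1e-4)) for y in(0,.3,.6)),key=lambda r:r.fun)
        print("casting",best.x.round(4),np.degrees(best.x[2]).round(1),best.fun)
    for c,org,w in(("top",(318,172),66),("scene",(187,196),66)):
        im=cv2.imread(f"pics/{c}0.png")[org[1]:org[1]+w,org[0]:org[0]+w].astype(float)
        wt=np.clip(im[...,2]-im[...,0]-35,0,None); wt*=(im[...,1]-im[...,0]>20)&(im[...,2]-im[...,1]<90)
        v,u=np.nonzero(wt); P=np.array([at(c,(a+org[0],b+org[1]),.068)[:2] for a,b in zip(u,v)]); W=wt[v,u]
        ctr=(P*W[:,None]).sum(0)/W.sum()
        def ph(c0): a=np.arctan2(*(P-c0).T[::-1]); return (W*np.exp(6j*a)).sum()/W.sum()
        z=ph(ctr); print(c,"mandrel",ctr.round(4),len(W),"R",abs(z).round(2),"tooth deg",(np.degrees(np.angle(z))/6).round(1))
        # base outline
        h=cv2.cvtColor(im.astype(np.uint8),cv2.COLOR_BGR2HSV)
        for lo in(85,100,115):
            m=((h[...,2]>lo)).astype(np.uint8); n,l,s,ce=cv2.connectedComponentsWithStats(m); kk=l[w//2,w//2] or 1+np.argmax(s[1:,4]); 
            cn=max(cv2.findContours((l==kk).astype(np.uint8),0,2)[0],key=cv2.contourArea); r=cv2.minAreaRect(cn)
            bx=cv2.boxPoints(r)+org; Q=np.array([at(c,q,.02)[:2] for q in bx]); print(lo,Q.mean(0).round(4),np.linalg.norm(np.diff(Q,axis=0),axis=1).round(3))
        red=(im[...,2]-im[...,1]>90); v,u=np.nonzero(red); print("red",at(c,(u.mean()+org[0],v.mean()+org[1]),.04).round(4))
E
python3 fit.py
```

```text
top 182.0 273
scene 120.0 265Traceback (most recent call last):
  File "fit.py", line 31, in <module>
    best=min((minimize(cost,[.556,.309,y],args=(d,.018),method="Nelder-Mead",options=dict(initial_simplex=[[.556,.309,y],[.566,.309,y],[.556,.319,y],[.556,.309,y+.25]],xatol=1e-4)) for y in(0,.3,.6)),key=lambda r:r.fun)
  File "fit.py", line 31, in <genexpr>
    best=min((minimize(cost,[.556,.309,y],args=(d,.018),method="Nelder-Mead",options=dict(initial_simplex=[[.556,.309,y],[.566,.309,y],[.556,.319,y],[.556,.309,y+.25]],xatol=1e-4)) for y in(0,.3,.6)),key=lambda r:r.fun)
              ~~~~~~~~^^^^^^^^^^^^^^^^^^^^^^^^^^^^^^^^^^^^^^^^^^^^^^^^^^^^^^^^^^^^^^^^^^^^^^^^^^^^^^^^^^^^^^^^^^^^^^^^^^^^^^^^^^^^^^^^^^^^^^^^^^^^^^^^^^^^^^^^^^^^^^^^^^^^^^^^^^^^^^
    res = _minimize_neldermead(fun, x0, args, callback, bounds=bounds,
                               **options)
    fxcc = func(xcc)
    fx = function(np.copy(x), *(wrapper_args + args))
  File "fit.py", line 17, in cost
    w=tail.shape[0]; r=render(c,TAIL,p,z,org,w); a=np.maximum(r,render(c,[cyl(.03,0,.046)],p,z,org,w))
                                                                ~~~~~~^^^^^^^^^^^^^^^^^^^^^^^^^^^^^^^
  File "fit.py", line 11, in render
    P=np.c_[q[:,:2]@R.T+p[:2],q[:,2]+z]; uv=(proj(c,P)-org+.5)*S
                                             ~~~~^^^^^
  File "h.py", line 6, in proj
    K,T=cam(c); P=np.atleast_2d(P); q=(T[:3,:3]@P.T+T[:3,3:]); q=K@q; return (q[:2]/q[2]).T
        ~~~^^^
  File "h.py", line 4, in cam
    i=imaging.camera_info(c); return np.array([[i["fx"],0,i["cx"]],[0,i["fy"],i["cy"]],[0,0,1]]),np.array(i["world_to_cam"])
ValueError: time passes only in moves, steps and waits
```

```bash
sed -i 's/^def cam(c):/import functools\n@functools.cache\ndef cam(c):/' h.py; python3 fit.py
```

```text
top 182.0 273
scene 120.0 265
casting [0.5588 0.3241 0.3371] 19.3 337.33147251057284
casting [0.5588 0.3239 0.3356] 19.2 115.37822376009228
casting [0.5569 0.3248 0.3569] 20.4 215.97497885428683
top mandrel [ 0.5608 -0.202 ] 54 R 0.68 tooth deg 20.5
85 [ 0.566  -0.2025] [0.182 0.182 0.18 ]
100 [ 0.566  -0.2025] [0.182 0.182 0.18 ]
115 [ 0.5618 -0.2034] [0.131 0.133 0.13 ]
red [ 0.5117 -0.2318  0.04  ]
scene mandrel [ 0.5685 -0.1992] 70 R 0.06 tooth deg -14.7
85 [ 0.5669 -0.1915] [0.213 0.235 0.198]
100 [ 0.5669 -0.1915] [0.213 0.235 0.198]
115 [ 0.5669 -0.1915] [0.213 0.235 0.198]
red [ 0.5137 -0.231   0.04  ]
```

```bash
python3 - <<'E'
from fit import *
out=[]
for c,org in(("top",(133,174)),("scene",(361,208))):
    im=cv2.imread(f"pics/{c}0.png")[org[1]:org[1]+50,org[0]:org[0]+50]; b=cv2.resize(im,None,fx=S,fy=S,interpolation=cv2.INTER_CUBIC)
    p=[.5588,.3241,.337]
    R=np.array([[np.cos(p[2]),-np.sin(p[2])],[np.sin(p[2]),np.cos(p[2])]])
    for q,col in [(x,(0,0,255)) for x in TAIL]+[(cyl(.03,.046,.046),(0,255,255)),(cyl(.03,0,0),(0,128,255))]:
        uv=(proj(c,np.c_[q[:,:2]@R.T+p[:2],q[:,2]+.018])-org+.5)*S
        cv2.polylines(b,[cv2.convexHull(uv.astype(np.int32))],True,col,1)
    out.append(b)
cv2.imwrite("pics/ov.png",np.hstack(out))
E
```

```text
(no output)
```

View pics/ov.png

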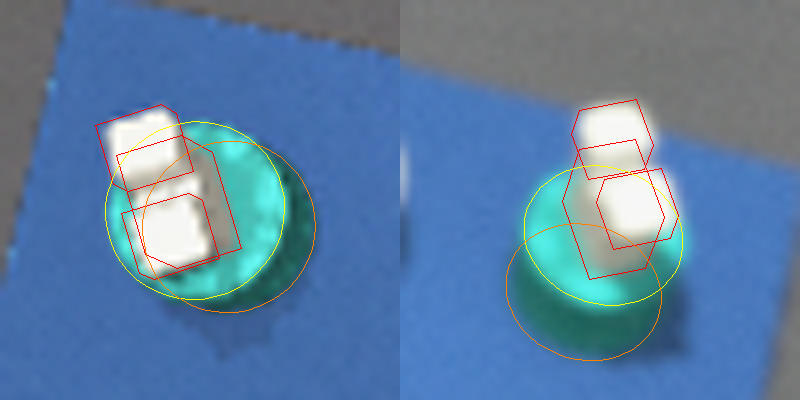

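The overlay fits, putting the casting at about (0.558, 0.3235), yaw 19°, and the mandrel at about (0.561, −0.2027) with a tooth near 20° (mod 60). The first move goes towards the casting and turns the wrist half a turn, because joint 6 would leave its range otherwise.

Call:
play_rows([
  {"claw": 7, "delta_pos": [3.5, -3.7, 0], "twist": -9},
  {"claw": 7, "delta_pos": [7, -7.4, 0], "twist": -18},
  {"claw": 7, "delta_pos": [10.5, -11.1, 0], "twist": -27},
  {"claw": 7, "delta_pos": [14, -14.8, 0], "twist": -36},
  {"claw": 7, "delta_pos": [17.5, -18.5, 0], "twist": -45},
  {"claw": 7, "delta_pos": [21, -22.2, 0], "twist": -54},
  {"claw": 7, "delta_pos": [24.5, -25.9, 0], "twist": -63},
  {"claw": 7, "delta_pos": [28, -29.6, 0], "twist": -72},
  {"claw": 7, "delta_pos": [31.5, -33.3, 0], "twist": -81},
  {"claw": 7, "delta_pos": [35, -37, 0], "twist": -90},
  {"claw": 7, "delta_pos": [38.5, -40.7, 0], "twist": -99},
  {"claw": 7, "delta_pos": [42, -44.4, 0], "twist": -108},
], force=40)

```text
clock: 2.2
tcp_pos: [0.4396, 0.0304, 0.2316]
orientation: [0.001, 0.428, 0.904, 0.0]
wrist_force: [0.8, 0.1, -0.9]
finger_gap: 0.0699
```

```bash
cat > go.py <<'E'
from h import *
from scipy.spatial.transform import Rotation as Ro
import sys
# usage: go.py x y z yawdeg(tool x) -> shift in tool axes cm, twist deg
s=get_state(); q=s["orientation"]; R=Ro.from_quat([q[1],q[2],q[3],q[0]]).as_matrix()
x,y,z,yaw=map(float,sys.argv[1:5]); d=np.array([x,y,z])-s["tcp_pos"]
y0=np.degrees(np.arctan2(R[1,0],R[0,0])); print("cm",(100*R.T@d).round(2),"twist",-((yaw-y0+180)%360-180).round(1),"yaw",y0.round(2),"tilt",np.degrees(np.arccos(-R[2,2])).round(2)); st()
E
python3 go.py .558 .3235 .2 199
```

```text
cm [15.15 27.75  3.16] twist -69.6 yaw 129.38 tilt 0.07
{'clock': 2.2, 'joint_pos': [-0.1134, 0.0523, -0.2742, 1.2431, -0.0003, 0.7702], 'tcp_pos': [0.4396, 0.0304, 0.2316], 'orientation': [0.0006, 0.4275, 0.904, 0.0001], 'wrist_force': [0.8018, 0.0926, -0.9219], 'ft_torque': [-0.0573, 0.0431, 0.014], 'finger_gap': 0.0699}
```

Call:
play_rows([
  {"claw": 7, "delta_pos": [2, 3.7, 0], "twist": -10},
  {"claw": 7, "delta_pos": [4, 7.4, 0], "twist": -20},
  {"claw": 7, "delta_pos": [6, 11.1, 0], "twist": -30},
  {"claw": 7, "delta_pos": [8, 14.8, 0], "twist": -40},
  {"claw": 7, "delta_pos": [10.5, 19, 1], "twist": -50},
  {"claw": 7, "delta_pos": [13, 24, 2], "twist": -60},
  {"claw": 7, "delta_pos": [15.15, 27.75, 3], "twist": -69.6},
  {"claw": 7, "delta_pos": [15.15, 27.75, 3.1], "twist": -69.6},
])

```text
clock: 3.2
tcp_pos: [0.5589, 0.3237, 0.1981]
orientation: [-0.001, -0.164, 0.986, -0.0]
wrist_force: [-0.8, -1.4, -0.6]
finger_gap: 0.07
```

```bash
python3 go.py .558 .3235 .07 199; python3 - <<'E'
from h import *
for c,o in(("top",(125,160)),("scene",(345,190))):
    im=imaging.read_camera(c)[:,:,::-1]; cv2.imwrite(f"pics/{c}1.png",im)
a=[cv2.imread(f"pics/{c}1.png") for c in("top","scene")]
cv2.imwrite("pics/pre.png",np.hstack([crop(a[0],110,160,90,90,4),crop(a[1],340,180,90,90,4)]))
E
```

```text
cm [6.000e-02 1.000e-02 1.281e+01] twist -0.1 yaw -161.12 tilt 0.12
{'clock': 3.2, 'joint_pos': [0.4007, 0.4652, 0.1898, 1.2975, 0.0002, 0.0711], 'tcp_pos': [0.5589, 0.3237, 0.1981], 'orientation': [-0.001, -0.164, 0.9865, -0.0001], 'wrist_force': [-0.8129, -1.3609, -0.565], 'ft_torque': [-0.0042, 0.0385, -0.0165], 'finger_gap': 0.07}
```

View pics/pre.png

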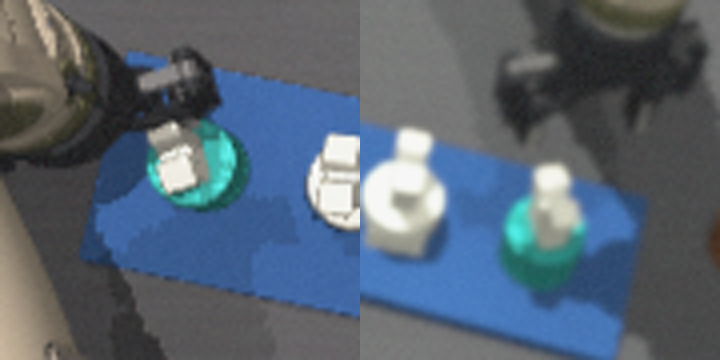

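```bash
python3 - <<'E'
from h import *
P=np.array([[.5589,.3237,.198]]); u=np.array([np.sin(np.radians(19)),-np.cos(np.radians(19)),0])
for c,o,k in(("top",(110,160),0),("scene",(340,180),360)):
    for Q in (P,P+.035*u,P-.035*u,P*0+[.558,.3235,.12]): print(c,((proj(c,Q)-o)*4+[k,0]).round())
E
```

```text
top [[131. 131.]]
top [[187. 114.]]
top [[ 75. 149.]]
top [[166. 150.]]
scene [[575. 137.]]
scene [[527. 145.]]
scene [[622. 128.]]
scene [[556. 190.]]
```

The projected finger tips match the picture, so the gripper is aligned over the casting. Next: descend, close and lift.

Call:
play_rows([
  {"claw": 7, "delta_pos": [0, 0, 4], "twist": 0},
  {"claw": 7, "delta_pos": [0, 0, 8], "twist": 0},
  {"claw": 7, "delta_pos": [0, 0, 11], "twist": 0},
  {"claw": 7, "delta_pos": [0, 0, 12.8], "twist": 0},
  {"claw": 7, "delta_pos": [0, 0, 12.8], "twist": 0},
  {"claw": 1.5, "delta_pos": [0, 0, 12.8], "twist": 0},
  {"claw": 1.5, "delta_pos": [0, 0, 12.8], "twist": 0},
  {"claw": 1.5, "delta_pos": [0, 0, 12.8], "twist": 0},
  {"claw": 1.5, "delta_pos": [0, 0, 12.8], "twist": 0},
  {"claw": 1.5, "delta_pos": [0, 0, 12.8], "twist": 0},
  {"claw": 1.5, "delta_pos": [0, 0, 12.8], "twist": 0},
], force=50)

```text
clock: 4.68
tcp_pos: [0.5596, 0.3216, 0.0734]
orientation: [0.001, -0.162, 0.987, 0.0]
wrist_force: [-1.2, 0.8, 6.6]
finger_gap: 0.0215
```

```bash
python3 go.py .561 -.2027 .25 199
```

```text
cm [ 16.62 -49.71 -17.69] twist -0.3 yaw -161.32 tilt 0.1
{'clock': 4.675, 'joint_pos': [0.3974, 0.5287, -0.0218, 1.0184, -0.0002, 0.0714], 'tcp_pos': [0.5596, 0.3216, 0.0734], 'orientation': [0.0009, -0.1623, 0.9867, 0.0001], 'wrist_force': [-1.1528, 0.771, 6.6234], 'ft_torque': [-0.0669, 0.0713, -0.0481], 'finger_gap': 0.0215}
```

Call:
play_rows([
  {"claw": 1.5, "delta_pos": [0, 0, -3], "twist": 0},
  {"claw": 1.5, "delta_pos": [0, 0, -8], "twist": 0},
  {"claw": 1.5, "delta_pos": [0, 0, -13], "twist": 0},
  {"claw": 1.5, "delta_pos": [0.7, -2, -17], "twist": 0},
  {"claw": 1.5, "delta_pos": [2.5, -7.5, -18], "twist": 0},
  {"claw": 1.5, "delta_pos": [4.3, -13, -18], "twist": 0},
  {"claw": 1.5, "delta_pos": [6.2, -18.5, -18], "twist": 0},
  {"claw": 1.5, "delta_pos": [8, -24, -18], "twist": 0},
  {"claw": 1.5, "delta_pos": [9.8, -29.5, -18], "twist": 0},
  {"claw": 1.5, "delta_pos": [11.7, -35, -18], "twist": 0},
  {"claw": 1.5, "delta_pos": [13.5, -40.5, -18], "twist": 0},
  {"claw": 1.5, "delta_pos": [15.4, -46, -18], "twist": -1},
], force=60)

```text
clock: 6.18
tcp_pos: [0.5598, -0.1655, 0.2516]
orientation: [-0.0, -0.171, 0.985, 0.0]
wrist_force: [1.1, -0.2, -2.1]
finger_gap: 0.0213
```

```bash
python3 go.py .561 -.2027 .170 200.5
```

```text
cm [ 1.13 -3.55  8.16] twist -0.8 yaw -160.3 tilt 0.06
{'clock': 6.175, 'joint_pos': [-0.425, 0.3273, 0.1152, 1.3598, -0.0, -0.7688], 'tcp_pos': [0.5598, -0.1655, 0.2516], 'orientation': [-0.0004, -0.1711, 0.9853, 0.0003], 'wrist_force': [1.1164, -0.1847, -2.1282], 'ft_torque': [0.0171, -0.053, -0.0243], 'finger_gap': 0.0213}
```

Call:
play_rows([
  {"claw": 1.5, "delta_pos": [0.7, -2, 3], "twist": -0.8},
  {"claw": 1.5, "delta_pos": [1.1, -3.5, 6], "twist": -0.8},
  {"claw": 1.5, "delta_pos": [1.13, -3.55, 8], "twist": -0.8},
  {"claw": 1.5, "delta_pos": [1.13, -3.55, 8.2], "twist": -0.8},
])

```text
clock: 6.68
tcp_pos: [0.56, -0.2006, 0.1678]
orientation: [-0.002, -0.177, 0.984, 0.002]
wrist_force: [-0.3, -0.6, -0.3]
finger_gap: 0.0214
```

```bash
python3 go.py .561 -.2027 .130 200.5; python3 - <<'E'
from h import *
for c in("top","scene"): cv2.imwrite(f"pics/{c}2.png",imaging.read_camera(c)[:,:,::-1])
a=[cv2.imread(f"pics/{c}2.png") for c in("top","scene")]
cv2.imwrite("pics/over.png",np.hstack([crop(a[0],305,160,90,90,4.4),crop(a[1],175,165,90,90,4.4)]))
E
```

```text
cm [-0.03 -0.25  3.78] twist -0.1 yaw -159.56 tilt 0.29
{'clock': 6.675, 'joint_pos': [-0.4788, 0.38, -0.0149, 1.181, -0.0001, -0.8355], 'tcp_pos': [0.56, -0.2006, 0.1678], 'orientation': [-0.0021, -0.1774, 0.9841, 0.0015], 'wrist_force': [-0.3422, -0.6231, -0.2629], 'ft_torque': [0.049, -0.0249, 0.0483], 'finger_gap': 0.0214}
```

View pics/over.png

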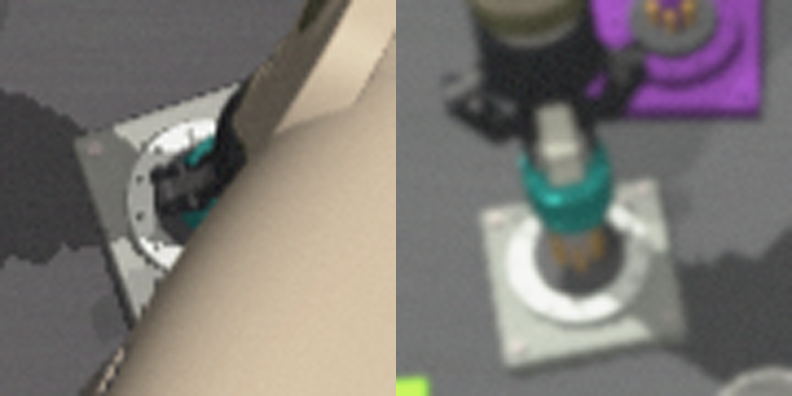

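```bash
python3 - <<'E'
from h import *
f=lambda P:((proj("scene",P)-[175,165]+.5)*4.4+[396,0]).round(1)
print(f([.56,-.2006,.1124]),f([.56,-.2006,.1584]),"bottom/top of collar axis")
th=np.linspace(0,6.28,60)
for z in(.1124,.1584): e=f(np.c_[.56+.03*np.cos(th),-.2006+.03*np.sin(th),0*th+z]); print(e.min(0),e.max(0))
th=np.linspace(0,6.28,60)
e=f(np.c_[.561+.034*np.cos(th),-.2027+.034*np.sin(th),0*th+.048]); print("flange",e.min(0),e.max(0))
e=f(np.c_[.561+.05*np.cos(th),-.2027+.05*np.sin(th),0*th+.04]); print("disc at40",e.min(0),e.max(0))
e=f(np.c_[.561+.05*np.cos(th),-.2027+.05*np.sin(th),0*th+.03]); print("disc at30",e.min(0),e.max(0))
E
python3 go.py .561 -.2027 .142 200.5
```

```text
[[569.6 199.8]] [[562.3 164. ]] bottom/top of collar axis
[525.7 162.8] [613.4 237.5]
[517.3 126.5] [607.1 202.3]
flange [528. 207.] [624.1 289.9]
disc at40 [506.8 193.8] [647.6 315.4]
disc at30 [508.6 201. ] [648.7 322.2]
cm [ 0.1  -0.17  2.81] twist -0.0 yaw -159.52 tilt 0.06
{'clock': 6.775, 'joint_pos': [-0.478, 0.3781, -0.0119, 1.1818, -0.0001, -0.8355], 'tcp_pos': [0.5614, -0.2008, 0.1701], 'orientation': [-0.0004, -0.1778, 0.9841, 0.0003], 'wrist_force': [0.3713, -0.1063, -0.7603], 'ft_torque': [-0.0477, -0.0289, 0.0123], 'finger_gap': 0.0212}
```

Casting and mandrel line up to about 1 mm in the scene view. I'll lower gently onto the cone and watch the force.

Call:
play_rows([
  {"claw": 1.5, "delta_pos": [0, -0.15, 1.5], "twist": 0},
  {"claw": 1.5, "delta_pos": [0, -0.15, 2.5], "twist": 0},
  {"claw": 1.5, "delta_pos": [0, -0.15, 3.2], "twist": 0},
  {"claw": 1.5, "delta_pos": [0, -0.15, 3.8], "twist": 0},
  {"claw": 1.5, "delta_pos": [0, -0.15, 4.2], "twist": 0},
  {"claw": 1.5, "delta_pos": [0, -0.15, 4.2], "twist": 0},
])

```text
clock: 7.52
tcp_pos: [0.5621, -0.2024, 0.128]
orientation: [-0.0, -0.178, 0.984, 0.0]
wrist_force: [-0.0, 0.8, -2.3]
finger_gap: 0.0211
```

```bash
python3 go.py .561 -.2027 .1034 200.5
```

```text
cm [0.11 0.01 2.46] twist -0.0 yaw -159.53 tilt 0.02
{'clock': 7.525, 'joint_pos': [-0.48, 0.404, -0.0798, 1.0874, -0.0001, -0.8373], 'tcp_pos': [0.5621, -0.2024, 0.128], 'orientation': [-0.0002, -0.1777, 0.9841, 0.0001], 'wrist_force': [-0.0481, 0.7508, -2.2818], 'ft_torque': [-0.0324, -0.0435, 0.0482], 'finger_gap': 0.0211}
```

Call:
play_rows([
  {"claw": 1.5, "delta_pos": [0, 0, 0.3], "twist": 0},
  {"claw": 1.5, "delta_pos": [0, 0, 0.6], "twist": 0},
  {"claw": 1.5, "delta_pos": [0, 0, 0.8], "twist": 0},
  {"claw": 1.5, "delta_pos": [0, 0, 0.8], "twist": 0},
])

```text
clock: 8.02
tcp_pos: [0.5628, -0.2026, 0.125]
orientation: [0.002, -0.178, 0.984, -0.001]
wrist_force: [-7.4, 3.5, 23.3]
finger_gap: 0.0212
```

Contact comes at TCP z = 0.125, the unmeshed height, with about 25 N pressing and some side load. I'll ease off, recentre and rock gently.

Call:
play_rows([
  {"claw": 1.5, "delta_pos": [0.1, 0.1, -0.4], "twist": 0},
  {"claw": 1.5, "delta_pos": [0.1, 0.1, -0.4], "twist": 2},
  {"claw": 1.5, "delta_pos": [0.1, 0.1, -0.4], "twist": 4},
  {"claw": 1.5, "delta_pos": [0.1, 0.1, -0.4], "twist": 6},
  {"claw": 1.5, "delta_pos": [0.1, 0.1, -0.4], "twist": 8},
  {"claw": 1.5, "delta_pos": [0.1, 0.1, -0.4], "twist": 8},
])

```text
clock: 8.78
tcp_pos: [0.562, -0.2023, 0.1252]
orientation: [0.001, -0.108, 0.994, -0.001]
wrist_force: [0.6, 0.0, 5.2]
finger_gap: 0.0212
```

```bash
python3 go.py .561 -.2027 .1034 200.5
```

```text
cm [ 0.11 -0.02  2.18] twist -8.1 yaw -167.61 tilt 0.15
{'clock': 8.775, 'joint_pos': [-0.48, 0.4033, -0.0881, 1.0768, 0.0004, -0.6962], 'tcp_pos': [0.562, -0.2023, 0.1252], 'orientation': [0.0012, -0.1079, 0.9942, -0.0006], 'wrist_force': [0.6343, 0.0184, 5.2479], 'ft_torque': [0.0551, -0.1342, -0.0428], 'finger_gap': 0.0212}
```

Call:
play_rows([
  {"claw": 1.5, "delta_pos": [0, 0, 0.1], "twist": -4},
  {"claw": 1.5, "delta_pos": [0, 0, 0.1], "twist": -8},
  {"claw": 1.5, "delta_pos": [0, 0, 0.1], "twist": -10},
  {"claw": 1.5, "delta_pos": [0, 0, 0.1], "twist": -12},
  {"claw": 1.5, "delta_pos": [0, 0, 0.1], "twist": -14},
  {"claw": 1.5, "delta_pos": [0, 0, 0.1], "twist": -14},
])

```text
clock: 9.52
tcp_pos: [0.5624, -0.2027, 0.1251]
orientation: [0.002, -0.228, 0.974, -0.001]
wrist_force: [-0.8, -0.5, 11.0]
finger_gap: 0.0213
```

```bash
python3 go.py .561 -.2027 .1034 200.5
```

```text
cm [0.13 0.07 2.17] twist 5.9 yaw -153.59 tilt 0.24
{'clock': 9.525, 'joint_pos': [-0.4801, 0.4031, -0.0886, 1.0749, -0.0001, -0.941], 'tcp_pos': [0.5624, -0.2027, 0.1251], 'orientation': [0.0015, -0.2284, 0.9736, -0.0014], 'wrist_force': [-0.7602, -0.5084, 11.029], 'ft_torque': [-0.0352, 0.0289, 0.0286], 'finger_gap': 0.0213}
```

Of course: the bore's inward teeth have to sit in the gaps, so the target is the tooth angle plus 30°, a casting yaw of about 50°. I'll continue in that direction under light pressure.

Call:
play_rows([
  {"claw": 1.5, "delta_pos": [0, 0, -0.05], "twist": -5},
  {"claw": 1.5, "delta_pos": [0, 0, -0.05], "twist": -10},
  {"claw": 1.5, "delta_pos": [0, 0, -0.05], "twist": -15},
  {"claw": 1.5, "delta_pos": [0, 0, -0.05], "twist": -19},
  {"claw": 1.5, "delta_pos": [0, 0, 0], "twist": -21},
  {"claw": 1.5, "delta_pos": [0, 0, 0.05], "twist": -23},
  {"claw": 1.5, "delta_pos": [0, 0, 0.1], "twist": -24},
  {"claw": 1.5, "delta_pos": [0, 0, 0.1], "twist": -24},
])

```text
clock: 10.52
tcp_pos: [0.5614, -0.2021, 0.122]
orientation: [0.0, -0.426, 0.905, -0.0]
wrist_force: [3.9, -1.9, -2.1]
finger_gap: 0.0213
```

```bash
python3 go.py .561 -.2027 .1034 230.5
```

```text
cm [ 0.07 -0.    1.86] twist -0.0 yaw -129.54 tilt 0.05
{'clock': 10.525, 'joint_pos': [-0.4801, 0.4058, -0.0925, 1.0716, 0.0, -1.3607], 'tcp_pos': [0.5614, -0.2021, 0.122], 'orientation': [0.0003, -0.4262, 0.9046, -0.0003], 'wrist_force': [3.8693, -1.8911, -2.1204], 'ft_torque': [-0.4922, -0.997, -0.0028], 'finger_gap': 0.0213}
```

Meshed: z has fallen below the tooth tops with no upward load. I'll lower the rest of the way gently.

Call:
play_rows([
  {"claw": 1.5, "delta_pos": [0, -0.05, 0.3], "twist": 0},
  {"claw": 1.5, "delta_pos": [0, -0.05, 0.6], "twist": 0},
  {"claw": 1.5, "delta_pos": [0, -0.05, 0.9], "twist": 0},
  {"claw": 1.5, "delta_pos": [0, -0.05, 1.2], "twist": 0},
  {"claw": 1.5, "delta_pos": [0, -0.05, 1.2], "twist": 0},
])

```text
clock: 11.15
tcp_pos: [0.5615, -0.2022, 0.1099]
orientation: [0.0, -0.426, 0.905, -0.0]
wrist_force: [5.7, -1.7, -2.4]
finger_gap: 0.021
```

```bash
python3 go.py .561 -.2027 .1034 230.5
```

```text
cm [0.06 0.01 0.65] twist -0.0 yaw -129.53 tilt 0.01
{'clock': 11.15, 'joint_pos': [-0.4802, 0.415, -0.1099, 1.0457, 0.0, -1.3612], 'tcp_pos': [0.5615, -0.2022, 0.1099], 'orientation': [0.0001, -0.4264, 0.9046, -0.0001], 'wrist_force': [5.7346, -1.7235, -2.425], 'ft_torque': [-0.4898, -1.1914, -0.0263], 'finger_gap': 0.021}
```

Call:
play_rows([
  {"claw": 1.5, "delta_pos": [-0.06, -0.08, 0.2], "twist": 0},
  {"claw": 1.5, "delta_pos": [-0.06, -0.08, 0.4], "twist": 0},
  {"claw": 1.5, "delta_pos": [-0.06, -0.08, 0.6], "twist": 0},
  {"claw": 1.5, "delta_pos": [-0.06, -0.08, 0.8], "twist": 0},
  {"claw": 1.5, "delta_pos": [-0.06, -0.08, 0.8], "twist": 0},
])

```text
clock: 11.78
tcp_pos: [0.5618, -0.2022, 0.1033]
orientation: [-0.0, -0.426, 0.905, -0.0]
wrist_force: [-1.7, 0.5, 5.4]
finger_gap: 0.0214
```

```bash
python3 go.py .561 -.2027 .1034 230.5
```

```text
cm [ 0.09  0.03 -0.01] twist -0.0 yaw -129.53 tilt 0.03
{'clock': 11.775, 'joint_pos': [-0.4796, 0.4208, -0.1183, 1.0319, -0.0005, -1.3605], 'tcp_pos': [0.5618, -0.2022, 0.1033], 'orientation': [-0.0002, -0.4263, 0.9046, -0.0001], 'wrist_force': [-1.6829, 0.4563, 5.4365], 'ft_torque': [-0.1054, 0.1827, 0.0052], 'finger_gap': 0.0214}
```

Home: TCP z has dropped exactly 22 mm from the unmeshed contact. I'll press slightly and start turning clockwise (+twist, yaw decreasing).

Call:
play_rows([
  {"claw": 1.5, "delta_pos": [0.03, 0.03, 0.1], "twist": 0},
  {"claw": 1.5, "delta_pos": [0.03, 0.03, 0.1], "twist": 3},
  {"claw": 1.5, "delta_pos": [0.03, 0.03, 0.1], "twist": 6},
  {"claw": 1.5, "delta_pos": [0.03, 0.03, 0.1], "twist": 9},
  {"claw": 1.5, "delta_pos": [0.03, 0.03, 0.1], "twist": 12},
  {"claw": 1.5, "delta_pos": [0.03, 0.03, 0.1], "twist": 15},
  {"claw": 1.5, "delta_pos": [0.03, 0.03, 0.1], "twist": 18},
  {"claw": 1.5, "delta_pos": [0.03, 0.03, 0.1], "twist": 21},
  {"claw": 1.5, "delta_pos": [0.03, 0.03, 0.1], "twist": 24},
], force=70)

```text
clock: 12.9
tcp_pos: [0.5622, -0.2021, 0.1032]
orientation: [0.001, -0.228, 0.974, -0.0]
wrist_force: [-1.3, 0.3, 10.4]
finger_gap: 0.0216
```

```bash
python3 go.py .561 -.2027 .1034 190
```

```text
cm [ 0.13 -0.   -0.02] twist 16.4 yaw -153.59 tilt 0.1
{'clock': 12.9, 'joint_pos': [-0.4796, 0.4198, -0.1198, 1.0294, 0.0003, -0.9405], 'tcp_pos': [0.5622, -0.2021, 0.1032], 'orientation': [0.0007, -0.2284, 0.9736, -0.0005], 'wrist_force': [-1.2503, 0.2575, 10.3653], 'ft_torque': [0.1379, 0.139, 0.1498], 'finger_gap': 0.0216}
```

Moment is about 0.15 N m (turntable friction), still home. Carrying on.

Call:
play_rows([
  {"claw": 1.5, "delta_pos": [0, 0, 0], "twist": 3},
  {"claw": 1.5, "delta_pos": [0, 0, 0], "twist": 6},
  {"claw": 1.5, "delta_pos": [0, 0, 0], "twist": 9},
  {"claw": 1.5, "delta_pos": [0, 0, 0], "twist": 12},
  {"claw": 1.5, "delta_pos": [0, 0, 0], "twist": 14},
  {"claw": 1.5, "delta_pos": [0, 0, 0], "twist": 16},
])

```text
clock: 13.65
tcp_pos: [0.5624, -0.2022, 0.1032]
orientation: [0.001, -0.091, 0.996, -0.0]
wrist_force: [-0.1, 0.9, 10.4]
finger_gap: 0.0215
```

```bash
python3 go.py .561 -.2027 .1034 180
```

```text
cm [ 0.14 -0.03 -0.02] twist 10.4 yaw -169.55 tilt 0.12
{'clock': 13.65, 'joint_pos': [-0.4796, 0.42, -0.1197, 1.0291, 0.0003, -0.6619], 'tcp_pos': [0.5624, -0.2022, 0.1032], 'orientation': [0.001, -0.091, 0.9958, -0.0004], 'wrist_force': [-0.0938, 0.9026, 10.4198], 'ft_torque': [0.0398, 0.0613, 0.1407], 'finger_gap': 0.0215}
```

Call:
play_rows([
  {"claw": 1.5, "delta_pos": [0, 0, 0], "twist": 2},
  {"claw": 1.5, "delta_pos": [0, 0, 0], "twist": 4},
  {"claw": 1.5, "delta_pos": [0, 0, 0], "twist": 5},
])

```text
clock: 14.02
tcp_pos: [0.5624, -0.2022, 0.1033]
orientation: [0.001, -0.048, 0.999, -0.0]
wrist_force: [0.2, 0.9, 10.4]
finger_gap: 0.0214
```

```bash
python3 go.py .561 -.2027 .1034 180
```

```text
cm [ 0.15 -0.04 -0.01] twist 5.5 yaw -174.53 tilt 0.13
{'clock': 14.025, 'joint_pos': [-0.4795, 0.42, -0.1196, 1.0289, 0.0004, -0.575], 'tcp_pos': [0.5624, -0.2022, 0.1033], 'orientation': [0.0011, -0.0477, 0.9989, -0.0004], 'wrist_force': [0.2366, 0.9073, 10.3737], 'ft_torque': [-0.0007, 0.0404, 0.1376], 'finger_gap': 0.0214}
```

Call:
play_rows([
  {"claw": 1.5, "delta_pos": [0, 0, 0], "twist": 1.5},
  {"claw": 1.5, "delta_pos": [0, 0, 0], "twist": 3},
  {"claw": 1.5, "delta_pos": [0, 0, 0], "twist": 3},
])

```text
clock: 14.4
tcp_pos: [0.5625, -0.2023, 0.1033]
orientation: [0.001, -0.022, 1.0, -0.0]
wrist_force: [1.1, 1.2, 10.5]
finger_gap: 0.0212
```

```bash
python3 go.py .561 -.2027 .1034 180
```

```text
cm [ 0.15 -0.03 -0.01] twist 2.5 yaw -177.51 tilt 0.14
{'clock': 14.4, 'joint_pos': [-0.4796, 0.42, -0.1195, 1.0288, 0.0002, -0.523], 'tcp_pos': [0.5625, -0.2023, 0.1033], 'orientation': [0.0011, -0.0217, 0.9998, -0.0005], 'wrist_force': [1.1425, 1.1986, 10.4893], 'ft_torque': [-0.0421, 0.0236, -0.006], 'finger_gap': 0.0212}
```

Call:
play_rows([
  {"claw": 1.5, "delta_pos": [0, 0, 0], "twist": 1.5},
  {"claw": 1.5, "delta_pos": [0, 0, 0], "twist": 3},
])

```text
clock: 14.65
tcp_pos: [0.5625, -0.2029, 0.1032]
orientation: [0.001, 0.005, 1.0, -0.001]
wrist_force: [-0.2, -1.3, 8.1]
finger_gap: 0.0212
```

```bash
python3 go.py .561 -.2027 .1034 180
```

```text
cm [ 0.15  0.02 -0.02] twist -0.6 yaw 179.45 tilt 0.17
{'clock': 14.65, 'joint_pos': [-0.4799, 0.4201, -0.1195, 1.0284, -0.001, -0.4703], 'tcp_pos': [0.5625, -0.2029, 0.1032], 'orientation': [0.001, 0.0048, 1.0, -0.0011], 'wrist_force': [-0.2489, -1.3228, 8.0655], 'ft_torque': [-0.571, 0.0823, 0.2694], 'finger_gap': 0.0212}
```

Call:
play_rows([
  {"claw": 1.5, "delta_pos": [0, 0, 0], "twist": 1},
  {"claw": 1.5, "delta_pos": [0, 0, 0], "twist": 2},
])

```text
clock: 14.9
tcp_pos: [0.5624, -0.203, 0.1032]
orientation: [0.001, 0.021, 1.0, -0.001]
wrist_force: [-0.4, -1.4, 9.1]
finger_gap: 0.0218
```

```bash
python3 go.py .561 -.2027 .1034 180; python3 - <<'E'
from h import *
a=[]
for c,o in(("top",(318,172)),("scene",(187,196))):
    im=imaging.read_camera(c)[:,:,::-1]; cv2.imwrite(f"pics/{c}3.png",im); a.append(crop(im,o[0],o[1],66,66,6))
    f=im.astype(float); red=(f[...,2]-f[...,1]>90); red[:o[1]]=0;red[o[1]+66:]=0;red[:,:o[0]]=0;red[:,o[0]+66:]=0
    v,u=np.nonzero(red); print(c,len(u), at(c,(u.mean(),v.mean()),.04).round(4) if len(u) else "")
cv2.imwrite("pics/turn.png",np.hstack(a))
E
```

```text
cm [ 0.14  0.02 -0.02] twist -2.5 yaw 177.54 tilt 0.18
{'clock': 14.9, 'joint_pos': [-0.4799, 0.4202, -0.1194, 1.0285, -0.0013, -0.4369], 'tcp_pos': [0.5624, -0.203, 0.1032], 'orientation': [0.001, 0.0215, 0.9998, -0.0012], 'wrist_force': [-0.4457, -1.3627, 9.0991], 'ft_torque': [-0.5568, 0.1521, 0.9739], 'finger_gap': 0.0218}
top 0 
scene 0
```

View pics/turn.png

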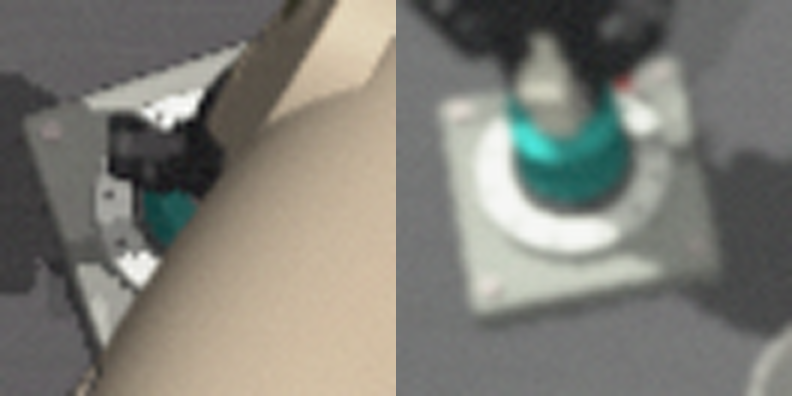

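Moment has risen from 0.14 to 0.97 N m within about 2°, so this is the firm stop, with the casting down on the flange and the pointer swung round to the right. I'll relax the twist and pressing, release and retreat.

Call:
play_rows([
  {"claw": 1.5, "delta_pos": [0, 0, -0.1], "twist": -1},
  {"claw": 1.5, "delta_pos": [0, 0, -0.15], "twist": -1.3},
  {"claw": 3, "delta_pos": [0, 0, -0.15], "twist": -1.3},
  {"claw": 5, "delta_pos": [0, 0, -0.15], "twist": -1.3},
  {"claw": 6, "delta_pos": [0, 0, -0.15], "twist": -1.3},
  {"claw": 6, "delta_pos": [0, 0, -0.15], "twist": -1.3},
  {"claw": 6, "delta_pos": [0, 0, -2], "twist": -1.3},
  {"claw": 6, "delta_pos": [0, 0, -5], "twist": -1.3},
  {"claw": 6, "delta_pos": [0, 0, -9], "twist": -1.3},
  {"claw": 6, "delta_pos": [0, 0, -13], "twist": -1.3},
  {"claw": 6, "delta_pos": [0, 0, -13], "twist": -1.3},
])

```text
clock: 16.38
tcp_pos: [0.5636, -0.2031, 0.2352]
orientation: [0.003, 0.011, 1.0, -0.002]
wrist_force: [-0.5, -0.6, -0.0]
finger_gap: 0.06
```

```bash
python3 go.py .40 .05 .235 178
```

```text
cm [16.9  24.96 -0.16] twist 0.8 yaw 178.77 tilt 0.4
{'clock': 16.375, 'joint_pos': [-0.4799, 0.354, 0.1132, 1.323, 0.0, -0.4584], 'tcp_pos': [0.5636, -0.2031, 0.2352], 'orientation': [0.0031, 0.0107, 0.9999, -0.0016], 'wrist_force': [-0.5402, -0.5572, -0.0148], 'ft_torque': [0.004, 0.0485, -0.0139], 'finger_gap': 0.06}
```

Call:
play_rows([
  {"claw": 6, "delta_pos": [3, 4.5, 0], "twist": 0},
  {"claw": 6, "delta_pos": [6, 9, 0], "twist": 0},
  {"claw": 6, "delta_pos": [9, 13.5, 0], "twist": 0},
  {"claw": 6, "delta_pos": [12, 18, 0], "twist": 0},
  {"claw": 6, "delta_pos": [15, 22.5, 0], "twist": 0},
  {"claw": 6, "delta_pos": [17, 26, 0], "twist": 0},
  {"claw": 6, "delta_pos": [17, 28, 0], "twist": 0},
  {"claw": 6, "delta_pos": [17, 28, 0], "twist": 0},
])

```text
clock: 17.38
tcp_pos: [0.3971, 0.0823, 0.2306]
orientation: [-0.0, 0.009, 1.0, -0.0]
wrist_force: [-0.0, -0.2, -0.7]
finger_gap: 0.0603
```

```bash
python3 - <<'E'
from h import *
a=[]
for c,o in(("top",(318,172)),("scene",(187,196))):
    im=imaging.read_camera(c)[:,:,::-1]; cv2.imwrite(f"pics/{c}4.png",im); b=crop(im,o[0],o[1],66,66,6)
    th=np.linspace(0,6.28,60)
    for z in(.048,.094):
        e=(proj(c,np.c_[.5615+.03*np.cos(th),-.2025+.03*np.sin(th),0*th+z])-o+.5)*6; cv2.polylines(b,[e.astype(np.int32)],True,(0,255,255),1)
    a.append(b); f=im.astype(float)
    for n in (0,4):
        f=cv2.imread(f"pics/{c}{n}.png").astype(float); red=(f[...,2]-f[...,1]>70)&(f[...,2]-f[...,0]>70); m=np.zeros_like(red); m[o[1]:o[1]+66,o[0]:o[0]+66]=1; v,u=np.nonzero(red&m)
        if len(u): p=at(c,(u.mean(),v.mean()),.035); print(c,n,len(u),p.round(4),"pointer deg",np.degrees(np.arctan2(p[1]+.2025,p[0]-.5615)).round(1))
cv2.imwrite("pics/end.png",np.hstack(a)); st()
E
```

```text
top 0 19 [ 0.5118 -0.2323  0.035 ] pointer deg -149.1
top 4 17 [ 0.5062 -0.1876  0.035 ] pointer deg 164.9
scene 0 7 [ 0.5103 -0.2316  0.035 ] pointer deg -150.4
scene 4 4 [ 0.5051 -0.1856  0.035 ] pointer deg 163.3
{'clock': 17.475, 'joint_pos': [0.003, -0.0137, -0.344, 1.2413, -0.0004, 0.0239], 'tcp_pos': [0.3977, 0.0811, 0.2307], 'orientation': [-0.0004, 0.0104, 0.9999, -0.0002], 'wrist_force': [0.7348, -0.1216, -0.4756], 'ft_torque': [-0.024, -0.0054, 0.0321], 'finger_gap': 0.0601}
```

View pics/end.png

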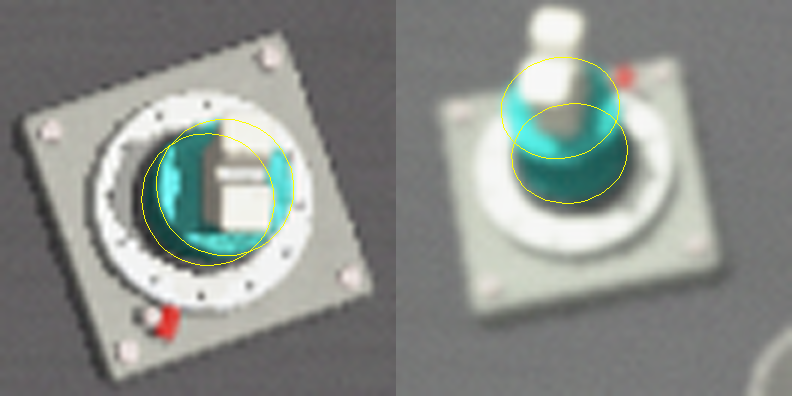

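The pointer rests against the stop peg after turning about 46°. The collar matches the outline projected for the home pose, and the gripper is clear. Handing in.

```bash
python3 -c "
from workcell import env; print(env.hand_in())"
```

```text
the job is handed in; nothing more can be done
None
```

The casting is fully home on the flange, the turntable is at its clockwise stop, and the job was handed in at about 17.5 s. The hand-in reports no verdict.

- **Loading:** I gripped the teal-collared casting by its tail and lowered it onto the mandrel. It first rested on the tooth ends, with the arm reading at most about 25 N at the checks. I had first lined tooth up with tooth, so the first two rocks did not mesh. About 30° further round it meshed and went down exactly 22 mm to the flange.
- **Turning:** The turning moment was about 0.14 N m on the way and rose to 0.97 N m over the last few degrees. I then relaxed the twist, let go and moved the arm clear.
- **Last checks:** The pointer had turned about 46° and rests against the stop peg. Both cameras show the collar upright on the mandrel, matching the outline for the home position to within about 1–2 mm.
- **Not checked:** I did not re-measure the other castings, the cup or the roll at the end. No unexpected force showed in any reading.

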